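Pack the round stock piece and snap the food box shut

ROBOT

A 7-joint arm with a two-finger parallel gripper is mounted at the origin on the work surface. World frame = base frame: x ahead of the robot, y to its left, z up, the work surface at z = 0. Lengths are in m, angles in rad, forces in N, time in s.
With the tool pointing down it reaches from about 0.425 to 1.025 m from the base axis. Payload 9.4 kg.
Tool frame: the origin (TCP) lies on the centre line of the jaws, within the pads' length; the fingertips stand 11 mm ahead of it and the grasp point (between the pads) lies 8 mm behind it; z points along the fingers, y is the line along which they close (so a half turn about z gives the same grasp; the last joint's range is limited). The gripper opens to 85 mm and grips with 20 to 120 N. Pads are 22 mm wide; open, the fingers measure 114 mm over their backs; the gripper's body (76 mm by 85 mm) begins 54 mm behind the grasp point. The pads swing forward as they close: fully open they stand 13 mm farther back than shut.
Start: joints at [1.044, 0.599, -0.003, 1.599, 0.002, 0.943, -0.08], TCP at [0.315, -0.653, 0.207] pointing down, gripper open.
Joint ranges: [-2.57, 2.57], [-0.35, 1.97], [-1.29, 1.29], [0.11, 2.56], [-1.05, 4.19], [0.11, 1.86], [-2.63, 2.63]. Speed limits (rad/s): [2.22, 2.22, 3.01, 3.01, 3.14, 3.14, 3.14].

INTERFACE

Orientations are given as a unit quaternion [w, x, y, z].
In Python, from cell import * gives the robot as it stands. The module is installed in compiled form; this text tells all that it offers.
- The arm moves only by the tool arm_command, never from a script. Its argument "series" is a list of rows, each a list of 7 numbers: the shift along the tool's x, y, z in mm, then the turn, a rotation vector about the tool's x, y, z in rad, then the opening, from -1 (shut) to 1 (fully open). In form: [[x, y, z, wx, wy, wz, jaw], ...]. A call has 1 to 8 rows; each row is the pose to reach, as a shift and turn from the pose commanded when the call began, along the tool's axes at that moment; what a row does not reach only later rows make up. A row lasts 1/10 s, in which the tool goes at most 50 mm and 8.59 degrees, less where a joint would pass 70% of its speed; a pose out of reach is approached as far as the arm can. A call with a gripper value outside its range is refused whole. The fingers move at their own pace and stop on an object; the grip force is fixed at half the most. Time passes only in rows, so rows that repeat a pose let the fingers close. It gives the time, the measured TCP pose, the force, the opening and the grip force at its end, in the units of the state.
- sense(): the state, without advancing time (a new reading comes with each control period).
- get_image(name): name is "scene" or "top"; returns a dict with "pixels" (400x640x3 uint8, red, green, blue), "K" (3x3 intrinsics, pixels), "origin" and "orientation" of the camera in the world. Camera axes: x right, y down, z forward; pixel columns grow to the right and rows downward; lengths in m; the calibration is good to about 2 mm. A picture is of the moment at which its call begins. There is no depth.
- job_done(): hands the job in; it is judged then, once.
Trained networks look in the newest picture that a camera, given by its name, has taken for a name from the list of things; names that differ only in an ending like _2 or _b are one class to them, and where a whole thing is asked for, a point or a joint stands for the part that bears it (a point fixed in the world has none). Each returns a list of dicts, best first, with "confidence" (0 to 1); they miss things now and then, are a little off and sometimes report something else, mostly with a low value. They report only what shows in the picture. A call takes as long as a camera call. They do not tell look-alikes from the thing itself.
- look_for(camera, label): "position" ([row, column] in pixels, amid what is visible of it).
- outline_of(camera, label): "pixels" (400x640 bool, what is visible of it) and "position" ([row, column] in pixels, amid what is visible of it).
The state is a dict: "t": time; "joints": joint angles; "joint_velocities": joint speeds; "joint_torque": joint torques, N m; "position": TCP position; "eef_rot": TCP orientation; "wrist_force": force on the tool from outside, world axes, zero at the start; "moment": the same for the moment, N m; "opening": finger opening in m; "finger_force": force on a finger pad.
Only numpy, scipy, OpenCV 4.12 (cv2) and the standard library are available. Lean on these libraries where they do the work, as an engineer would, in place of code of your own. Each camera call takes 0.05 s, during which the arm holds its last target. There are 200 camera calls.

TASK

Take the one round foil-wrapped stock piece out of the pocket tray and put it in the smaller compartment of the food box. Then close the hinged lid fully and, only once it is closed, press each of the four snap tabs around its rim down past the click until it lies against the side of the box. Leave the square pieces in their pockets and do not knock over the bottle or the mug.

Things in the scene. Friction and masses are not known exactly. Their poses are not given: they have to be found in the camera images.
- tablet: The round foil-wrapped stock piece: upright cylinder 26 mm in diameter, 30 mm tall, about 20 g, loose in one of the tray's pockets, 20 mm of it standing above the tray's top. Origin at the centre of its underside.
- cube_a: A square foil-wrapped stock piece, 24 x 24 x 30 mm, in another pocket; to be left there. Origin at the centre of its underside.
- cube_b: Another square piece like cube_a.
- cube_c: Another square piece like cube_a.
- tray: Dark wooden pocket tray fixed to the table, 124 (its x) x 184 (its y) x 14 mm high, with 2 x 3 square pockets 31 mm wide and 10 mm deep, 60 mm apart, at its x = -30, 30 and y = -60, 0, 60 mm. Origin at the centre of its underside, z up. Four pockets are filled.
- box: White open food box fixed to the table, 170 (its x) x 115 (its y) x 50 mm high, walls and floor 4 mm. Origin at the centre of its underside, z up. A divider at x = 14 mm, its top 30 mm up, leaves a smaller compartment x = 16 to 81, y = -53.5 to 53.5 mm (centre 48, 0). The larger one holds a small glass jar. Lid hinged along the +y rim.
- lid (a joint): Angle of the grey hinged lid, rad: 0 = shut, about 1.6 to 1.9 = standing open, leaning out over the box's +y side; stop at 1.95. Plate 174 x 119 x 5 mm; its underside is level with the rim (50 mm) when shut, its free edge then at the box's -y side. A stiff hinge holds it open; pushed below about 1.0 rad it falls shut slowly by itself (1 to 2 s).
- lid_hinge (a point): Point on the hinge axis at mid-length of the box's +y rim, 50 mm above the table; the axis runs along the box's x. The point turns with the lid.
- lid_push (a point): Point on the lid's outer (upper) face, 85 mm from the hinge axis, midway along x. With the lid open this face looks away from the box (its +y side), and can be pushed towards the box's -y. No tab lies within 35 mm of the lid's middle line along x.
- tab_1 (a joint): Angle of snap tab 1, rad: 0 = up (0.3 rad above the lid's plane), 1.8 = snapped down against the box's side. A flap 40 mm wide, 28 mm long, 4 mm thick, hinged along the lid's edge at the middle of the box's -x side. Over-centre: it springs back if let go before 0.55 (0.25 rad below level) and snaps home by itself beyond. The space below it is free.
- tab_2 (a joint): Snap tab 2, as tab 1, on the box's -y side, centred at the box's x = -55 mm.
- tab_3 (a joint): Snap tab 3, as tab 1, on the box's -y side, centred at the box's x = +55 mm.
- tab_4 (a joint): Snap tab 4, as tab 1, in the middle of the box's +x side.
- tab_1_pad (a point): Where to press tab 1: on its upper face, 20 mm out from its hinge line, mid-width; moves with tab and lid. With the lid shut it is about 60 mm above the table. Press straight down here, 4 to 12 N, to 15 mm below the lid's top (55 mm above the table when shut): it has then clicked. The hinge line is parallel to the box's y.
- tab_2_pad (a point): The same on tab 2; hinge line parallel to the box's x.
- tab_3_pad (a point): The same on tab 3; hinge line parallel to the box's x.
- tab_4_pad (a point): The same on tab 4; hinge line parallel to the box's y.
- bottle: Amber glass sauce bottle standing beyond the tray, 60 mm in diameter, 170 mm tall, a bystander. Origin at the centre of its underside.
- mug: White mug standing beyond the box, 80 mm wide, 90 mm tall, a bystander. Origin at the centre of its underside.
Not all that is in view belongs to the job. What is shaped like the box but red is not meant.

How it is judged:
On the way, in this order (a step that is already met when the one before it is completed fails the run):
1. the round piece lies released in the smaller compartment, with the lid still open (x of tablet in the frame of box between 0.016 and 0.082 m and y of tablet in the frame of box between -0.055 and 0.055 m and z of tablet in the frame of box between -0.01 and 0.04 m and contact force between the fingers and tablet below 0.1 N and value of joint lid above 1.2 rad), for 0.2 s.
2. the lid is shut with the round piece inside (x of tablet in the frame of box between 0.016 and 0.082 m and y of tablet in the frame of box between -0.055 and 0.055 m and z of tablet in the frame of box between -0.01 and 0.04 m and value of joint lid below 0.06 rad), for 0.2 s.
3. all four tabs have snapped down (value of joint each of tab_1, tab_2, tab_3, tab_4 above 1.65 rad), for 0.2 s.
At the end, for the whole second after the job is handed in: The round piece rests in the smaller compartment (its underside's centre between x = 16 and 82 mm and |y| < 55 mm in the box's frame, less than 40 mm above its underside), the lid is shut (under 0.06 rad) and all four tabs are snapped down (over 1.65 rad) (all of step 2 and all of step 3 and linear speed of tablet below 0.05 m/s); the robot touches nothing.
It fails at once if a tab is folded past half way while the lid is open (value of joint lid above 0.25 rad and value of joint any of tab_1, tab_2, tab_3, tab_4 above 0.9 rad).
It fails at once if a square piece leaves its pocket (distance of any of cube_a, cube_b, cube_c from where it was at the start of the episode above 0.02 m).
It fails at once if the bottle or the mug is knocked over (angle between any of bottle, mug's own z axis and vertical above 0.6 rad).
It also fails if it takes over 61 s, if anything falls off the work surface, if the arm or the gripper's body presses on something with over 40 N, if the wrist force passes 120 N, or if a joint passes its speed limit or range.

## Working session

There is one attempt and no reset: what is moved stays moved. The work goes in short steps, Python scripts to look and compute and a tool call to move; the robot and the scene stay as the last step left them, time stands still between calls to the robot, and variables do not carry over. Pictures are saved under pics/ and viewed, at most 10 in all, crops included, and the job is handed in when it is done.

Besides the shell and the picture viewer there is one more tool, called after ">>>" as name(argument=value, ...) on one line, values as JSON. arm_command: Moves the arm, as the interface text tells. Its arguments: {"type":"object","properties":{"series":{"type":"array","items":{"type":"array","items":{"type":"number"}}}},"required":["series"]}

```bash
mkdir -p pics; cat > h.py <<'E'
from cell import *
import numpy as np, cv2
from scipy.spatial.transform import Rotation as R
def rot(q): return R.from_quat([q[1],q[2],q[3],q[0]])
def save(im,n): cv2.imwrite('pics/'+n,im['pixels'][:,:,::-1])
def proj(im,p):
    c=rot(im['orientation']).inv().apply(np.asarray(p)-im['origin']); u=c@np.array(im['K']).T
    return u[...,:2]/u[...,2:]
def back(im,rc,z):
    d=rot(im['orientation']).apply(np.linalg.inv(im['K'])@[rc[1],rc[0],1]); o=np.array(im['origin'])
    return o+d*(z-o[2])/d[2]
E
python3 - <<'E'
from h import *
s=sense(); print(s['t'],s['position'],s['eef_rot'],s['opening'])
for c in ['top','scene']:
    im=get_image(c); save(im,c+'0.png'); print(c,np.round(im['origin'],3),np.round(im['orientation'],3),im['K'][0][0])
    for l in ['tablet','cube_a','tray','box','lid','tab_1','lid_push','tab_1_pad','bottle','mug']:
        for d in look_for(c,l)[:7]: print(l,round(d['confidence'],2),np.round(d['position']),np.round(back(im,d['position'],.034)[:2],3))
E
```

```text
0.0 [ 0.31496838 -0.6524459   0.20661484] [-7.36683574e-04  9.74809127e-01  2.23039374e-01 -2.48059917e-04] 0.08526873871420819
top [ 0.407 -0.04   1.037] [-0.047  0.711 -0.699  0.056] 379.62101635749144
tablet 0.52 [199. 420.] [ 0.56  -0.323]
tablet 0.22 [172. 198.] [0.622 0.276]
cube_a 0.62 [221. 416.] [ 0.5   -0.311]
cube_a 0.51 [194. 399.] [ 0.573 -0.264]
cube_a 0.41 [214. 374.] [ 0.518 -0.197]
tray 0.62 [168. 196.] [0.634 0.28 ]
tray 0.59 [208. 392.] [ 0.535 -0.245]
box 0.87 [306. 426.] [ 0.281 -0.331]
box 0.73 [279. 320.] [ 0.346 -0.055]
box 0.71 [196. 232.] [0.558 0.18 ]
lid 0.77 [201. 215.] [0.546 0.227]
lid 0.7 [278. 316.] [ 0.348 -0.046]
lid 0.61 [304. 425.] [ 0.286 -0.328]
tab_1 0.76 [310. 465.] [ 0.272 -0.43 ]
tab_1 0.64 [272. 438.] [ 0.367 -0.364]
tab_1 0.61 [221. 206.] [0.492 0.248]
tab_1 0.61 [316. 325.] [ 0.254 -0.07 ]
tab_1 0.61 [290. 354.] [ 0.318 -0.143]
tab_1 0.6 [248. 336.] [ 0.425 -0.097]
tab_1 0.6 [342. 448.] [ 0.192 -0.384]
lid_push 0.94 [202. 213.] [0.543 0.232]
lid_push 0.75 [305. 425.] [ 0.283 -0.329]
lid_push 0.69 [277. 317.] [ 0.351 -0.048]
lid_push 0.55 
[... 483 characters left out ...]
0.282 -0.326]
box 0.69 [172. 306.] [ 0.361 -0.053]
box 0.22 [150. 404.] [0.313 0.237]
lid 0.82 [163. 197.] [ 0.256 -0.33 ]
lid 0.76 [162. 308.] [ 0.317 -0.041]
lid 0.75 [168. 440.] [0.423 0.292]
tab_1 0.67 [148. 459.] [0.339 0.391]
tab_1 0.65 [150. 407.] [0.311 0.245]
tab_1 0.62 [194. 471.] [0.545 0.311]
tab_1 0.61 [142. 295.] [ 0.197 -0.055]
tab_1 0.52 [163. 161.] [ 0.233 -0.424]
tab_1 0.52 [178. 220.] [ 0.341 -0.273]
tab_1 0.49 [178. 292.] [ 0.384 -0.096]
lid_push 0.88 [167. 438.] [0.419 0.288]
lid_push 0.87 [167. 308.] [ 0.338 -0.046]
lid_push 0.78 [162. 198.] [ 0.251 -0.328]
tab_1_pad 0.49 [153. 407.] [0.329 0.239]
bottle 0.79 [284. 295.] [ 0.731 -0.149]
mug 0.8 [264. 453.] [0.751 0.157]
```

View pics/top0.png

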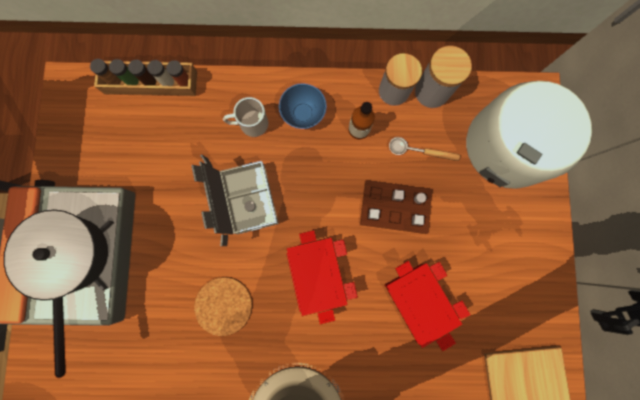

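View pics/scene0.png

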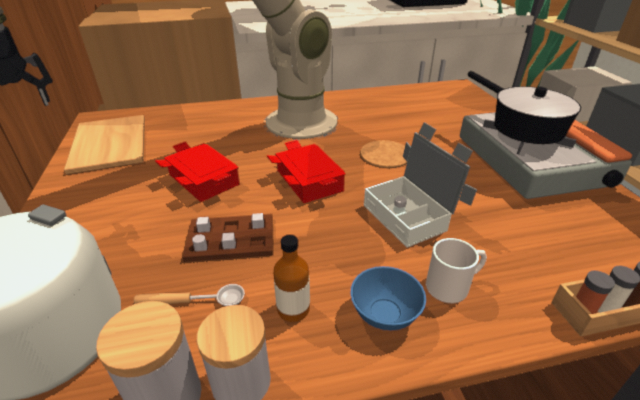

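Candidates for the round piece in the top image: (199,420), (221,416), (194,399) and (214,374). (199,420) looks round in both views, and the other three look square. The white box is at about (196,240), with its lid standing open to the left and the jar in the lower, larger compartment. The two red boxes at (277,317) and (303,425) are decoys. I'll check the choice in a close crop.

```bash
python3 - <<'E'
import cv2, numpy as np
t=cv2.imread('pics/top0.png'); s=cv2.imread('pics/scene0.png')
f=lambda im,r,c,h,w,k:cv2.resize(im[r:r+h,c:c+w],None,fx=k,fy=k,interpolation=cv2.INTER_CUBIC)
# 400x300 tiles
a=f(t,148,187,100,100,4); b=f(t,172,350,75,100,4); c=f(s,120,355,130,130,3); d=f(s,205,175,60,105,4)
out=np.zeros((600,800,3),np.uint8)
cv2.imwrite('pics/crop1.png',np.vstack([np.hstack([a,np.zeros((400,5,3),np.uint8),c[:390].copy() if 0 else cv2.copyMakeBorder(c,0,10,0,0,0)]),np.zeros((200,795,3),np.uint8)]))
im=cv2.imread('pics/crop1.png'); im[405:600,0:260]=f(t,175,355,65,87,3)[:195,:260]; im[405:585,400:400+315]=f(s,205,175,60,105,3)
cv2.imwrite('pics/crop1.png',im)
E
```

```text
(no output)
```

View pics/crop1.png

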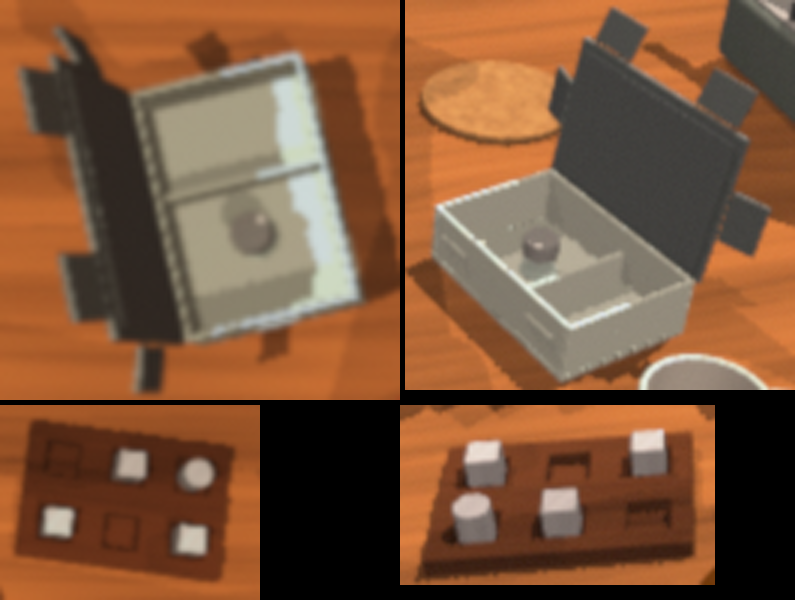

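The crop confirms the top-right piece in the tray as the cylinder (top px (198,421)). The box's smaller compartment is on the world +x side, upper in the top view. Next I fit the poses from the corners.

```bash
cat >> h.py <<'E'
def T(p,l):
    l=np.asarray(l,float); c,s=np.cos(p[2]),np.sin(p[2])
    return np.stack([p[0]+c*l[...,0]-s*l[...,1],p[1]+s*l[...,0]+c*l[...,1],l[...,2]],-1)
E
python3 - <<'E'
from h import *
from scipy.optimize import least_squares as ls
t=get_image('top'); s=get_image('scene')
L=np.array([[1,-1,0],[-1,-1,0],[1,1,0],[-1,1,0]])
lb=L*[.085,.0575,0]+[0,0,.05]
bt=np.array([[262,161.75],[277.5,223],[220.75,171.75],[233.25,233.5]])
bs=np.array([[410,228.7],[365.3,189],[450.7,213.7],[404,177.3]])
for ims in ([(t,bt)],[(s,bs)],[(t,bt),(s,bs)]):
    r=ls(lambda p:np.concatenate([(proj(im,T(p,lb))-o).ravel() for im,o in ims]),[.56,.17,.2]); print('box',r.x.round(4),np.abs(r.fun).max().round(2))
box=r.x
def lid(a): return np.array([[x,.0575-.117*np.cos(a),.05+.117*np.sin(a)] for x in (-.087,.087)])
r=ls(lambda a:(proj(s,T(box,lid(a[0])))-[[415,133.3],[468.3,166.7]]).ravel(),[1.7]); print('lid',r.x,r.fun.round(1), T(box,lid(r.x[0])).round(3), 'push',T(box,[0,.0575-.085*np.cos(r.x[0]),.05+.085*np.sin(r.x[0])]))
lt=L*[.062,.092,0]+[0,0,.014]
tt=np.array([[432.7,188.3],[429,233.3],[365.7,180.7],[360,224.3]])
st=lambda u,v:[175+(u-400)/3,205+(v-405)/3]
r=ls(lambda p:(proj(t,T(p,lt))-tt).ravel(),[.54,-.25,0]); tr=r.x; print('tray',tr.round(4),np.abs(r.fun).max().round(2))
print('pocket',T(tr,[.03,-.06,.034]).round(4), 'top',back(t,[198.2,421.7],.034).round(4))
for c,im in(('top',t),('scene',s)):
    o=outline_of(c,'tablet')
    if o: 
        m=o[0]['pixels']; q=np.argwhere(m); print(c,o[0]['position'],m.sum(),q.min(0),q.max(0),back(im,o[0]['position'],.024 if c=='scene' else .032).round(4))
print('bottle/mug', back(t,[122,363],.085),back(t,[115,252],.08))
for n,l in dict(comp=[.048,0,.05],t1=[-.107,0,.055],t2=[-.055,-.0795,.055],t3=[.055,-.0795,.055],t4=[.107,0,.055]).items(): print(n,T(box,l).round(4))
S=sense(); print(S['t'],rot(S['eef_rot']).as_matrix().round(3))
E
```

```text
box [0.5545 0.1351 0.261 ] 0.64
box [0.5568 0.1398 0.264 ] 1.3
box [0.556  0.1378 0.2636] 1.71
lid [1.7224107] [-0.6 -1.4  0.4  0.1] [[0.452 0.188 0.166]
 [0.62  0.233 0.166]] push [0.53764113 0.20572222 0.13402493]
tray [ 0.5414 -0.2633 -0.1097] 0.88
pocket [ 0.5646 -0.3262  0.034 ] top [ 0.5623 -0.3261  0.034 ]
top [199.6, 420.3] 64 [194 415] [202 424] [ 0.5587 -0.3228  0.032 ]
scene [240.8, 198.4] 218 [233 192] [250 206] [ 0.56   -0.3246  0.024 ]
bottle/mug [ 0.75352847 -0.16195895  0.085     ] [0.7683598  0.12957352 0.08      ]
comp [0.6023 0.1503 0.05  ]
t1 [0.4527 0.1099 0.055 ]
t2 [0.5236 0.0467 0.055 ]
t3 [0.6298 0.0754 0.055 ]
t4 [0.6593 0.1657 0.055 ]
1.3 [[ 0.901  0.435 -0.   ]
 [ 0.435 -0.901  0.   ]
 [-0.    -0.    -1.   ]]
```

>>> arm_command(series=[[40,-20,0,0,0,0,0.1],[80,-40,10,0,0,0,0.1],[125,-65,20,0,0,0,0.1],[170,-90,30,0,0,0,0.1],[215,-110,50,0,0,0,0.1],[260,-135,70,0,0,0,0.1],[305,-160,90,0,0,0,0.1],[365,-187,110,0,0,0,0.1]])

```text
t: 2.1
position: [0.5409, -0.3516, 0.1081]
eef_rot: [-0.0, 0.975, 0.223, -0.0]
wrist_force: [1.1, -0.8, 0.2]
opening: 0.0469
finger_force: 0.0
```

>>> arm_command(series=[[0,0,0,0,0,0,0.1],[0,0,0,0,0,0,0.1]])

```text
t: 2.3
position: [0.5413, -0.3516, 0.1083]
eef_rot: [-0.0, 0.974, 0.225, -0.0]
wrist_force: [0.0, -0.1, 0.2]
opening: 0.0468
finger_force: 0.0
```

```bash
python3 - <<'E'
from h import *
t=get_image('top'); s=get_image('scene'); S=sense(); print(S['t'],S['position'],S['opening'],rot(S['eef_rot']).as_matrix().round(3).tolist())
f=lambda im,r,c,h,w,k:cv2.resize(im['pixels'][r:r+h,c:c+w,::-1],None,fx=k,fy=k,interpolation=cv2.INTER_CUBIC)
cv2.imwrite('pics/a1.png',np.hstack([f(t,140,350,110,110,3),f(s,160,140,110,150,3)]))
p=np.array(S['position']); print('tcp px',proj(t,p),proj(s,p))
for c,im in(('top',t),('scene',s)):
    for d in look_for(c,'tablet')[:2]: print(c,d['confidence'],d['position'],back(im,d['position'],.03)[:2])
E
```

```text
2.4 [ 0.53979392 -0.35445706  0.10908948] 0.04731117102044901 [[0.901, 0.434, -0.0], [0.434, -0.901, -0.001], [-0.001, 0.001, -1.0]]
tcp px [441.78680096 202.88875572] [175.70117499 204.7879209 ]
top 0.59 [197.7, 419.6] [ 0.56416618 -0.32159735]
scene 0.58 [241.4, 200.9] [ 0.57007532 -0.31840796]
scene 0.57 [148.6, 460.2] [0.33358754 0.39796461]
```

View pics/a1.png

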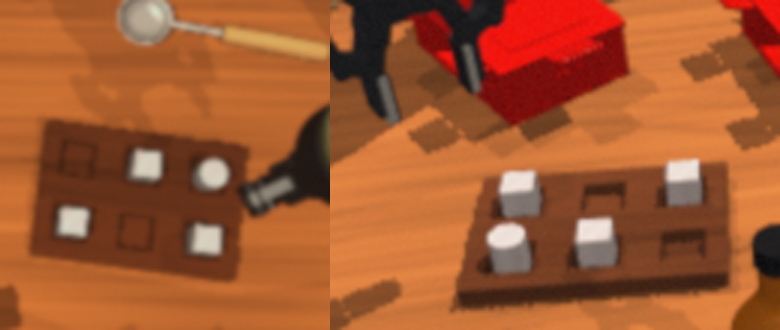

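The crop shows the cylinder's top at top px (197.3,420.7) and scene px (237.7,199.3). The gripper is still about 35 mm short.

```bash
python3 - <<'E'
from h import *
t=get_image('top'); s=get_image('scene')
a=back(t,[197.3,420.7],.034);b=back(s,[237.7,199.3],.034);print(a,b)
p=np.mean([sense()['position'] for _ in range(1)],0);M=rot(sense()['eef_rot']).as_matrix()
g=np.array([.563,-.3245,.026]); print(p, M.T@(g-p)*1000)
E
```

```text
[ 0.56468199 -0.32346924  0.034     ] [ 0.56229074 -0.32104439  0.034     ]
[ 0.5396099  -0.35468887  0.10928491] [ 34.15151094 -17.16426005  83.27006161]
```

>>> arm_command(series=[[35,-17,20,0,0,0,0.1],[35,-17,45,0,0,0,0.1],[35,-17,45,0,0,0,0.1],[35,-17,45,0,0,0,0.1]])

```text
t: 3.0
position: [0.5635, -0.3239, 0.064]
eef_rot: [-0.0, 0.975, 0.222, -0.001]
wrist_force: [0.3, -1.1, 0.8]
opening: 0.047
finger_force: 0.0
```

```bash
python3 - <<'E'
from h import *
t=get_image('top'); s=get_image('scene'); S=sense(); print(S['t'],S['position'],S['opening'])
f=lambda im,r,c,h,w,k:cv2.resize(im['pixels'][r:r+h,c:c+w,::-1],None,fx=k,fy=k,interpolation=cv2.INTER_CUBIC)
cv2.imwrite('pics/a2.png',np.hstack([f(t,150,370,80,80,5),f(s,190,160,80,80,5)]))
p=np.array(S['position']);M=rot(S['eef_rot']).as_matrix(); print('tcp px',proj(t,p),proj(s,p), M.T@(np.array([.564,-.3235,.026])-p)*1000)
E
```

```text
3.1 [ 0.56421246 -0.32430399  0.06499023] 0.04689839165756494
tcp px [424.32960955 195.69488553] [194.95959867 227.13225372] [ 0.14865531 -0.87197831 38.98906336]
```

View pics/a2.png

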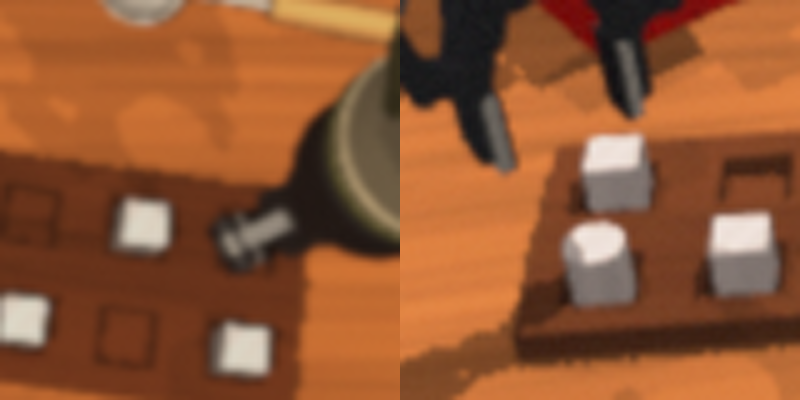

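>>> arm_command(series=[[0,-1,15,0,0,0,0.1],[0,-1,30,0,0,0,0.1],[0,-1,38,0,0,0,0.1],[0,-1,38,0,0,0,0.1]])

```text
t: 3.5
position: [0.563, -0.3213, 0.0239]
eef_rot: [-0.001, 0.975, 0.223, -0.001]
wrist_force: [-0.1, -0.1, 0.7]
opening: 0.0471
finger_force: 0.0
```

```bash
python3 - <<'E'
from h import *
s=get_image('scene'); S=sense(); print(S['t'],S['position'],S['opening'],S['wrist_force'])
f=lambda im,r,c,h,w,k:cv2.resize(im['pixels'][r:r+h,c:c+w,::-1],None,fx=k,fy=k,interpolation=cv2.INTER_CUBIC)
cv2.imwrite('pics/a3.png',f(s,190,160,80,80,5)); print(proj(s,np.array(S['position'])))
E
```

```text
3.55 [ 0.56350985 -0.32152709  0.02474011] 0.046909737130737456 [ 0.11439743 -0.07050742  0.24310157]
[199.83396416 241.42871189]
```

View pics/a3.png

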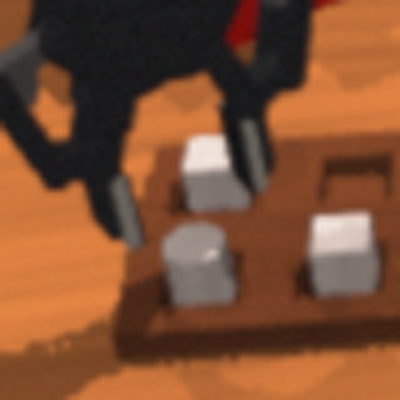

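```bash
python3 - <<'E'
from h import *
t=get_image('top'); s=get_image('scene'); S=sense(); p=np.array(S['position']); M=rot(S['eef_rot']).as_matrix()
out=[]
for im,r,c in((t,150,370),(s,190,160)):
    a=cv2.resize(im['pixels'][r:r+80,c:c+80,::-1],None,fx=5,fy=5,interpolation=cv2.INTER_CUBIC)
    for dz,col in((11,(0,255,0)),(-2,(255,255,0))):
        for y in(-23.5,23.5):
            u=(proj(im,p+M@np.array([0,y,dz])/1000)-[c,r]+.5)*5; cv2.circle(a,tuple(int(v) for v in u),3,col,1)
    out.append(a)
cv2.imwrite('pics/a4.png',np.hstack(out))
E
```

```text
(no output)
```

View pics/a4.png

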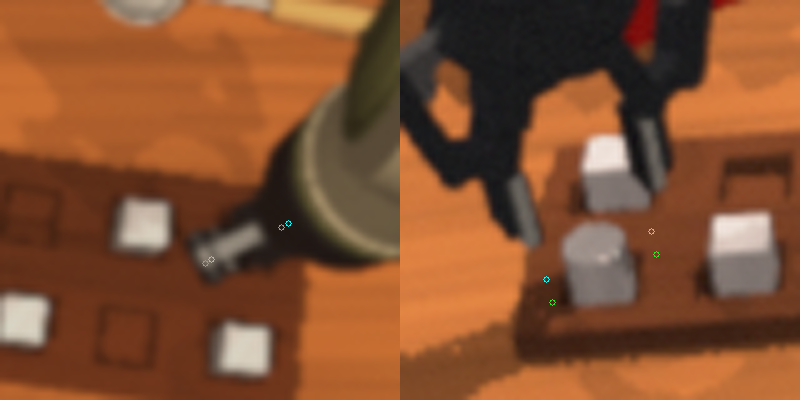

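The scene view shows the open tips at about (239,187) and (228,211). That is higher in the image than the kinematics predict, and the top view agrees in xy. A gentle touch on the piece's top with the jaws shut will settle it.

>>> arm_command(series=[[0,0,-20,0,0,0,0.1],[0,0,-40,0,0,0,0.1],[0,0,-40,0,0,0,-1],[0,0,-40,0,0,0,-1],[0,0,-40,0,0,0,-1],[0,0,-40,0,0,0,-1],[0,0,-32,0,0,0,-1],[0,0,-27,0,0,0,-1]])

```text
t: 4.45
position: [0.5637, -0.3215, 0.0516]
eef_rot: [-0.0, 0.975, 0.223, -0.0]
wrist_force: [1.1, 0.6, 0.0]
opening: -0.0001
finger_force: 0.0
```

```bash
python3 - <<'E'
from h import *
t=get_image('top'); s=get_image('scene'); S=sense(); p=np.array(S['position']); M=rot(S['eef_rot']).as_matrix(); print(p,S['opening'],S['wrist_force'])
out=[]
for im,r,c in((t,150,370),(s,190,160)):
    a=cv2.resize(im['pixels'][r:r+80,c:c+80,::-1],None,fx=5,fy=5,interpolation=cv2.INTER_CUBIC)
    u=(proj(im,p+M@np.array([0,0,11])/1000)-[c,r]+.5)*5; cv2.circle(a,tuple(int(v) for v in u),3,(0,255,0),1)
    out.append(a)
cv2.imwrite('pics/a5.png',np.hstack(out))
E
```

```text
[ 0.5633158  -0.32134521  0.0513121 ] 2.3020613908388395e-05 [ 0.12627873  0.67987254 -0.3270756 ]
```

View pics/a5.png

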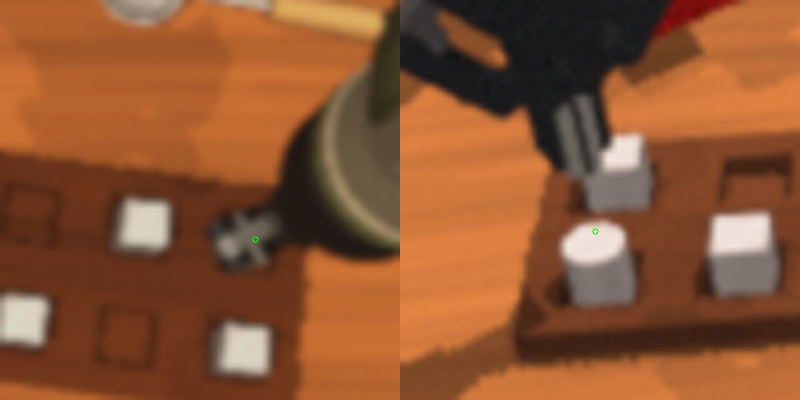

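The shut tips show at scene px (226,196), about 10 px above the predicted point, so the offset is real. Now the touch test.

>>> arm_command(series=[[0,0,2,0,0,0,-1],[0,0,4,0,0,0,-1],[0,0,6,0,0,0,-1],[0,0,8,0,0,0,-1],[0,0,8,0,0,0,-1]])

```text
t: 5.05
position: [0.564, -0.3217, 0.0446]
eef_rot: [-0.0, 0.975, 0.223, -0.0]
wrist_force: [0.2, 0.1, -0.4]
opening: -0.0
finger_force: 0.0
```

>>> arm_command(series=[[0,0,2,0,0,0,-1],[0,0,4,0,0,0,-1],[0,0,6,0,0,0,-1],[0,0,6,0,0,0,-1]])

```text
t: 5.45
position: [0.5639, -0.3217, 0.0385]
eef_rot: [-0.0, 0.975, 0.223, -0.0]
wrist_force: [1.1, -0.3, -0.1]
opening: -0.0001
finger_force: 0.0
```

```bash
python3 - <<'E'
from h import *
t=get_image('top'); s=get_image('scene'); S=sense(); print(S['position'])
p=np.array([.5633,-.3213,.0513])
for z in(.03,.04,.05,.06,.07,.08,.1): print(z,'scene ray',back(s,[225.1,195.9],z).round(4),'top ray',back(t,[197.1,418.3],z).round(4))
f=lambda im,r,c,h,w,k:cv2.resize(im['pixels'][r:r+h,c:c+w,::-1],None,fx=k,fy=k,interpolation=cv2.INTER_CUBIC)
cv2.imwrite('pics/a6.png',np.hstack([f(t,160,385,60,80,5)[:, :400],f(s,120,130,150,200,2)]) if 0 else cv2.copyMakeBorder(f(s,110,110,170,200,4),0,0,0,0,0)[:600])
E
```

```text
[ 0.56405137 -0.32177705  0.03870799]
0.03 scene ray [ 0.5136 -0.3295  0.03  ] top ray [ 0.5657 -0.3181  0.03  ]
0.04 scene ray [ 0.5263 -0.3275  0.04  ] top ray [ 0.5642 -0.3154  0.04  ]
0.05 scene ray [ 0.539  -0.3255  0.05  ] top ray [ 0.5626 -0.3126  0.05  ]
0.06 scene ray [ 0.5517 -0.3235  0.06  ] top ray [ 0.561  -0.3098  0.06  ]
0.07 scene ray [ 0.5644 -0.3216  0.07  ] top ray [ 0.5594 -0.3071  0.07  ]
0.08 scene ray [ 0.5771 -0.3196  0.08  ] top ray [ 0.5579 -0.3043  0.08  ]
0.1 scene ray [ 0.6025 -0.3156  0.1   ] top ray [ 0.5547 -0.2988  0.1   ]
```

View pics/a6.png

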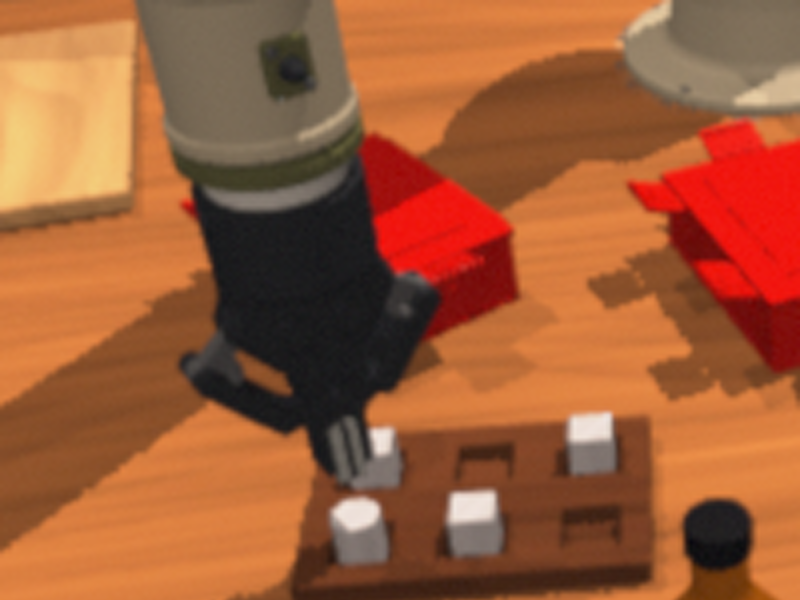

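The scene view shows the shut tips at about (229,197). They lie on the vertical line through the TCP's xy, so they seem to sit about 30 mm higher than stated. I'll keep probing downward in small steps.

>>> arm_command(series=[[0,0,3,0,0,0,-1],[0,0,6,0,0,0,-1],[0,0,9,0,0,0,-1],[0,0,11,0,0,0,-1],[0,0,13,0,0,0,-1],[0,0,15,0,0,0,-1],[0,0,15,0,0,0,-1]])

```text
t: 6.25
position: [0.5639, -0.3217, 0.0235]
eef_rot: [-0.0, 0.975, 0.223, -0.0]
wrist_force: [0.0, 0.6, 0.3]
opening: 0.0003
finger_force: 0.0
```

>>> arm_command(series=[[0,0,2,0,0,0,-1],[0,0,4,0,0,0,-1],[0,0,5,0,0,0,-1],[0,0,5,0,0,0,-1]])

```text
t: 6.65
position: [0.564, -0.3217, 0.0186]
eef_rot: [-0.0, 0.975, 0.223, -0.0]
wrist_force: [-0.7, -0.8, -0.4]
opening: -0.0002
finger_force: 0.0
```

>>> arm_command(series=[[0,0,2,0,0,0,-1],[0,0,4,0,0,0,-1],[0,0,5,0,0,0,-1],[0,0,5,0,0,0,-1]])

```text
t: 7.05
position: [0.5639, -0.3217, 0.0136]
eef_rot: [-0.0, 0.975, 0.223, -0.0]
wrist_force: [-0.2, 0.4, 0.1]
opening: 0.0
finger_force: 0.0
```

```bash
python3 - <<'E'
from h import *
s=get_image('scene'); t=get_image('top'); p=np.array(sense()['position'])
g=s['pixels'].astype(int); print('pred tip',proj(s,p+[0,0,-.011]), 'axis z=.04',proj(s,[p[0],p[1],.04]),'z=.034',proj(s,[p[0],p[1],.034]))
for r in range(218,252,2): print(r,[int(v) for v in g[r,184:216,:].sum(1)//3])
for c,im in(('scene',s),('top',t)):
    for d in outline_of(c,'tablet')[:1]:
        q=np.argwhere(d['pixels']); print(c,d['confidence'],d['position'],q.min(0),q.max(0))
E
```

```text
pred tip [201.51180019 249.3103376 ] axis z=.04 [198.40765212 236.14082683] z=.034 [198.91896544 238.31010034]
218 [78, 51, 28, 24, 24, 24, 27, 25, 22, 25, 25, 30, 30, 29, 28, 27, 26, 25, 25, 30, 44, 87, 142, 161, 102, 72, 75, 87, 91, 87, 84, 83]
220 [29, 29, 30, 26, 26, 25, 26, 25, 28, 25, 25, 27, 29, 29, 27, 26, 28, 28, 31, 63, 142, 209, 219, 196, 123, 97, 80, 78, 78, 77, 77, 77]
222 [29, 25, 25, 26, 22, 26, 26, 26, 25, 26, 23, 29, 26, 27, 23, 28, 26, 27, 49, 131, 207, 220, 214, 180, 123, 103, 68, 66, 75, 78, 77, 77]
224 [27, 27, 23, 25, 25, 26, 27, 26, 26, 27, 26, 27, 33, 47, 71, 82, 73, 49, 36, 78, 123, 134, 128, 118, 117, 104, 68, 60, 74, 77, 78, 77]
226 [26, 29, 48, 67, 59, 32, 29, 27, 26, 28, 40, 67, 81, 67, 58, 84, 93, 75, 35, 44, 83, 113, 118, 118, 117, 110, 84, 62, 68, 71, 77, 76]
228 [71, 87, 112, 123, 104, 51, 30, 26, 24, 35, 61, 92, 98, 84, 53, 70, 95, 87, 52, 35, 66, 106, 118, 117, 115, 102, 66, 64, 69, 78, 80, 80]
230 [123, 124, 123, 113, 82, 60, 33, 26, 26, 30, 45, 77, 97, 89, 57, 55, 85, 90, 68, 37, 50, 88, 112, 115, 115, 99, 64, 68, 75, 80, 80, 81]
232 [127, 127, 12
[... 753 characters left out ...]
121, 118, 117, 116, 116, 119, 118, 108, 76, 47, 55, 69, 71, 70, 70, 69, 70, 71]
244 [119, 85, 76, 74, 72, 71, 72, 68, 61, 78, 106, 114, 118, 120, 119, 117, 117, 114, 115, 116, 118, 115, 95, 54, 61, 70, 72, 70, 71, 69, 71, 71]
246 [98, 76, 67, 60, 56, 49, 48, 44, 42, 63, 95, 110, 116, 119, 120, 118, 116, 115, 111, 112, 116, 116, 101, 65, 58, 63, 64, 64, 68, 70, 68, 71]
248 [77, 49, 49, 47, 44, 46, 45, 39, 31, 40, 76, 107, 114, 117, 118, 118, 117, 113, 112, 113, 115, 115, 100, 64, 61, 62, 62, 62, 62, 64, 67, 67]
250 [57, 46, 45, 47, 46, 45, 42, 37, 31, 36, 63, 91, 101, 105, 106, 105, 101, 101, 97, 94, 96, 92, 79, 64, 65, 65, 66, 65, 64, 66, 64, 63]
scene 0.66 [243.5, 197.5] [237 193] [251 207]
```

>>> arm_command(series=[[0,0,1,0,0,0,-1],[0,0,2,0,0,0,-1],[0,0,3,0,0,0,-1],[0,0,3,0,0,0,-1]])

```text
t: 7.65
position: [0.564, -0.3217, 0.0106]
eef_rot: [-0.0, 0.975, 0.223, -0.0]
wrist_force: [0.2, -0.8, -0.5]
opening: -0.0
finger_force: 0.0
```

>>> arm_command(series=[[0,0,1,0,0,0,-1],[0,0,2,0,0,0,-1],[0,0,3,0,0,0,-1],[0,0,3,0,0,0,-1]])

```text
t: 8.05
position: [0.5643, -0.3219, 0.0103]
eef_rot: [0.0, 0.975, 0.223, 0.0]
wrist_force: [-5.8, 4.4, 24.3]
opening: -0.0001
finger_force: 12.4
```

```bash
python3 - <<'E'
from h import *
s=get_image('scene'); S=sense(); p=np.array(S['position']); print(p,S['wrist_force'],S['joints'])
g=s['pixels'].astype(int)
for r in range(230,252,2): print(r,[int(v) for v in g[r,188:214,:].sum(1)//3])
E
```

```text
[ 0.56427905 -0.3218784   0.01026872] [-5.66719537  3.92438528 24.42365674] [ 4.29842048e-01  7.56901193e-01  1.87475289e-03  1.90916007e+00
 -2.72803025e-03  4.74349426e-01 -6.87462718e-01]
230 [79, 53, 32, 25, 26, 29, 46, 79, 97, 88, 57, 59, 89, 90, 66, 33, 52, 88, 112, 115, 113, 99, 65, 71, 76, 81]
232 [82, 67, 40, 28, 29, 25, 38, 67, 93, 98, 78, 51, 76, 96, 85, 44, 34, 54, 81, 82, 80, 74, 71, 74, 76, 77]
234 [82, 72, 53, 32, 25, 26, 30, 52, 83, 97, 88, 58, 63, 94, 88, 61, 40, 55, 73, 74, 75, 73, 75, 74, 74, 72]
236 [77, 75, 73, 59, 40, 26, 27, 38, 69, 96, 97, 78, 50, 77, 98, 122, 140, 87, 74, 73, 75, 76, 74, 75, 76, 74]
238 [78, 76, 76, 77, 85, 83, 43, 37, 60, 87, 98, 88, 57, 65, 97, 113, 124, 96, 76, 75, 74, 75, 75, 74, 75, 74]
240 [77, 78, 76, 83, 110, 132, 108, 104, 104, 100, 99, 95, 89, 100, 107, 109, 104, 102, 65, 56, 60, 70, 72, 71, 74, 71]
242 [76, 76, 75, 75, 88, 106, 114, 118, 120, 120, 119, 117, 125, 132, 116, 116, 117, 106, 76, 47, 54, 70, 70, 72, 71, 71]
244 [73, 74, 73, 70, 67, 82, 107, 112, 117, 120, 120, 117, 115, 114, 112, 115, 118, 115, 95, 55, 59, 71, 72, 71, 70, 71]
246 [56, 48, 47, 45, 42, 59, 95, 110, 116, 117, 118, 118, 116, 114, 112, 112, 115, 115, 103, 64, 58, 62, 61, 63, 67, 69]
248 [45, 43, 44, 40, 34, 41, 75, 106, 114, 117, 118, 119, 116, 115, 112, 111, 115, 116, 102, 66, 61, 61, 63, 61, 62, 64]
250 [43, 45, 43, 40, 32, 35, 63, 92, 100, 104, 105, 103, 101, 100, 98, 95, 94, 90, 79, 65, 66, 65, 67, 65, 65, 65]
```

Contact came at TCP z = 0.0104 on the piece's top (0.034). So the shut tips are really at TCP z + 0.0236, which means reported z reads about 35 mm low. I'll use that from here on.

>>> arm_command(series=[[0,0,-20,0,0,0,-1],[0,0,-30,0,0,0,0.1],[0,0,-30,0,0,0,0.1],[0,0,-30,0,0,0,0.1],[0,0,-30,0,0,0,0.1],[0,0,-10,0,0,0,0.1],[0,0,5,0,0,0,0.1],[0,0,15,0,0,0,0.1]])

```text
t: 8.9
position: [0.5632, -0.3212, -0.0092]
eef_rot: [-0.001, 0.975, 0.223, -0.001]
wrist_force: [1.1, -1.0, -0.9]
opening: 0.047
finger_force: 0.0
```

>>> arm_command(series=[[0,0,0,0,0,0,-0.2],[0,0,0,0,0,0,-0.6],[0,0,0,0,0,0,-0.6],[0,0,0,0,0,0,-0.6]])

```text
t: 9.3
position: [0.5645, -0.322, -0.0066]
eef_rot: [0.0, 0.975, 0.223, 0.0]
wrist_force: [-0.3, 0.8, -0.4]
opening: 0.0238
finger_force: 58.8
```

>>> arm_command(series=[[0,0,-20,0,0,0,-0.6],[0,0,-50,0,0,0,-0.6],[0,0,-85,0,0,0,-0.6],[20,-34,-105,0,0,0.04,-0.6],[43,-73,-110,0,0,0.08,-0.6],[67,-112,-110,0,0,0.12,-0.6],[90,-152,-110,0,0,0.16,-0.6],[112,-190,-110,0,0,0.186,-0.6]])

```text
t: 10.1
position: [0.5826, -0.1, 0.1036]
eef_rot: [0.0, 0.991, 0.131, 0.001]
wrist_force: [0.5, 0.5, -0.6]
opening: 0.0238
finger_force: 58.9
```

```bash
python3 - <<'E'
from h import *
t=get_image('top'); s=get_image('scene'); S=sense(); p=np.array(S['position']); M=rot(S['eef_rot']).as_matrix(); print(S['t'],p,S['opening'],S['finger_force'])
for c in('top','scene'):
    for d in look_for(c,'tablet')[:2]: print(c,d['confidence'],d['position'])
q=p+[0,0,.026]; print('exp tablet px',proj(t,q),proj(s,q))
print(M.T@(np.array([.6044,.1426,.1])-p)*1000, M.round(3).tolist())
E
```

```text
10.2 [ 0.58335134 -0.09373044  0.10327359] 0.023393000038953723 58.9739853143692
top 0.19 [200.1, 211.8]
scene 0.76 [189.2, 309.4]
exp tablet px [337.41658854 182.17425601] [307.33243471 191.98460625]
[  83.90834328 -221.91921443    4.1341131 ] [[0.963, 0.269, 0.001], [0.269, -0.963, 0.004], [0.002, -0.003, -1.0]]
```

>>> arm_command(series=[[14,-40,0,0,0,0,-0.6],[30,-80,0,0,0,0,-0.6],[46,-122,0,0,0,0,-0.6],[62,-164,0,0,0,0,-0.6],[78,-206,0,0,0,0,-0.6],[84,-222,0,0,0,0,-0.6],[84,-222,0,0,0,0,-0.6],[84,-222,0,0,0,0,-0.6]])

```text
t: 11.1
position: [0.6058, 0.1319, 0.1029]
eef_rot: [0.001, 0.991, 0.131, -0.0]
wrist_force: [0.1, -0.4, -0.8]
opening: 0.0236
finger_force: 59.0
```

```bash
python3 - <<'E'
from h import *
t=get_image('top'); s=get_image('scene'); S=sense(); p=np.array(S['position']); M=rot(S['eef_rot']).as_matrix(); print(S['t'],p,S['opening'],S['finger_force'])
f=lambda im,r,c,h,w,k:cv2.resize(im['pixels'][r:r+h,c:c+w,::-1],None,fx=k,fy=k,interpolation=cv2.INTER_CUBIC)
for d in look_for('scene','tablet')[:2]: print(d['confidence'],d['position'])
q=p+[0,0,.026]; print('exp tablet px',proj(t,q),proj(s,q))
E
```

```text
11.2 [0.60576276 0.1311228  0.10293741] 0.02360792403186891 59.04199182987213
0.41 [183.5, 417.6]
0.19 [182.8, 453.1]
exp tablet px [245.33693433 171.48643105] [416.3906106 184.1275935]
```

>>> arm_command(series=[[0,-11,20,0,0,0,-0.6],[0,-11,55,0,0,0,-0.6],[0,-11,85,0,0,0,-0.6],[0,-11,100,0,0,0,-0.6],[0,-11,104,0,0,0,-0.6],[0,-11,104,0,0,0,-0.6]])

```text
t: 11.85
position: [0.6029, 0.144, -0.0011]
eef_rot: [0.0, 0.991, 0.131, -0.0]
wrist_force: [0.1, -0.2, 0.3]
opening: 0.0235
finger_force: 59.0
```

Release, then rise.

>>> arm_command(series=[[0,0,0,0,0,0,-0.1],[0,0,0,0,0,0,-0.1],[0,0,0,0,0,0,-0.1],[0,0,-25,0,0,0,-0.1],[0,0,-65,0,0,0,-0.1],[0,0,-110,0,0,0,-0.1],[0,0,-150,0,0,0,-0.1],[0,0,-190,0,0,0,-0.1]])

```text
t: 12.65
position: [0.6025, 0.1449, 0.1913]
eef_rot: [-0.0, 0.991, 0.132, 0.0]
wrist_force: [-0.4, 0.5, -0.4]
opening: 0.0386
finger_force: 0.0
```

```bash
python3 - <<'E'
from h import *
from scipy.optimize import least_squares as ls
t=get_image('top'); s=get_image('scene'); S=sense(); p=np.array(S['position']); M=rot(S['eef_rot']).as_matrix(); print(S['t'],p,S['opening'],S['finger_force'],S['joints'].round(2) if hasattr(S['joints'],'round') else S['joints'])
box=[.556,.1378,.2636]
for c,im in(('top',t),('scene',s)):
    for d in look_for(c,'tablet')[:3]: print(c,round(d['confidence'],2),d['position'],back(im,d['position'],.03 if c=='top' else .025).round(3))
q=T(box,[.048,-.008,.034]); print('exp',proj(t,q),proj(s,q))
for a in(1.6,1.72,1.85):
    print(a,T(box,[0,.0575-.085*np.cos(a),.05+.085*np.sin(a)]).round(3))
E
```

```text
12.75 [0.60555528 0.14546916 0.19505744] 0.03870637155454177 0.0 [-0.44  0.49  0.17  1.87 -0.11  0.78 -1.52]
scene 0.47 [219.7, 415.5] [0.598 0.148 0.025]
exp [247.37406972 179.58923131] [415.12016472 218.71449494]
1.6 [0.54  0.196 0.135]
1.72 [0.538 0.206 0.134]
1.85 [0.535 0.216 0.132]
```

>>> arm_command(series=[[-25,0,-15,0,0,0,-1],[-50,0,-25,0,0,0,-1],[-50,-40,-25,0,0,0,-1],[-50,-80,-25,0,0,0,-1],[-50,-120,-25,0,0,0,-1],[-50,-120,-25,0,0,0,-1],[-50,-120,-20,0,0,0,-1],[-50,-120,-20,0,0,0,-1]])

```text
t: 13.65
position: [0.5225, 0.2463, 0.2072]
eef_rot: [0.001, 0.991, 0.131, -0.001]
wrist_force: [0.4, 0.5, -0.6]
opening: -0.0003
finger_force: 0.0
```

```bash
cat >> h.py <<'E'
BOX=[.556,.1378,.2636]
def inbox(p):
    c,s=np.cos(BOX[2]),np.sin(BOX[2]); d=np.asarray(p)[:2]-BOX[:2]; return np.array([c*d[0]+s*d[1],-s*d[0]+c*d[1],p[2]+.0236])
E
python3 - <<'E'
from h import *
S=sense(); print(S['t'],S['position'],inbox(S['position']),S['opening'],rot(S['eef_rot']).as_matrix().round(3).tolist())
E
```

```text
13.65 [0.52253679 0.24628583 0.20722267] [-0.0040405   0.11345764  0.23082267] -0.0002754889083780352 [[0.966, 0.26, -0.002], [0.26, -0.966, -0.002], [-0.003, 0.001, -1.0]]
```

>>> arm_command(series=[[4,0,40,0,0,0,-1],[4,0,80,0,0,0,-1],[4,0,98,0,0,0,-1],[4,0,98,0,0,0,-1],[4,15,98,0,0,0,-1],[4,30,98,0,0,0,-1],[4,45,98,0,0,0,-1],[4,55,98,0,0,0,-1]])

```text
t: 14.45
position: [0.5424, 0.1933, 0.1119]
eef_rot: [-0.0, 0.991, 0.13, 0.001]
wrist_force: [-1.1, 1.0, -0.3]
opening: 0.0
finger_force: 0.5
```

>>> arm_command(series=[[0,15,0,0,0,0,-1],[0,30,0,0,0,0,-1],[0,42,0,0,0,0,-1],[0,54,0,0,0,0,-1],[0,66,0,0,0,0,-1],[0,74,0,0,0,0,-1],[0,74,0,0,0,0,-1]])

```text
t: 15.15
position: [0.5609, 0.1226, 0.1108]
eef_rot: [0.0, 0.991, 0.131, -0.0]
wrist_force: [0.1, 0.2, 0.4]
opening: 0.0002
finger_force: 0.0
```

```bash
python3 - <<'E'
from h import *
s=get_image('scene'); save(s,'s5.png'); S=sense(); print(S['t'],inbox(S['position']),S['wrist_force'])
o=outline_of('scene','lid'); 
for d in o[:3]: q=np.argwhere(d['pixels']); print(d['confidence'],d['position'],q.min(0),q.max(0))
for a in (.0,.5,1.,1.5): print(a,[proj(s,T(BOX,[x,.0575-.117*np.cos(a),.05+.117*np.sin(a)])).round() for x in(-.087,.087)])
E
```

```text
15.2 [ 0.00084919 -0.01486246  0.13435133] [0.49746596 0.57399165 0.03713601]
0.84 [162.9, 198.2] [141 155] [184 238]
0.76 [184.1, 412.1] [154 373] [212 455]
0.0 [array([363., 188.]), array([408., 231.])]
0.5 [array([369., 167.]), array([418., 207.])]
1.0 [array([385., 146.]), array([436., 184.])]
1.5 [array([406., 134.]), array([459., 170.])]
```

>>> arm_command(series=[[0,0,-40,0,0,0,-1],[0,0,-80,0,0,0,-1],[-28,33,-80,0,0,0,-1],[-56,67,-80,0,0,0,-1],[-56,67,-80,0,0,0,-1],[-56,67,-80,0,0,0,-1],[-56,67,-80,0,0,0,-1],[-56,67,-80,0,0,0,-1]])

```text
t: 16.05
position: [0.5244, 0.0464, 0.1906]
eef_rot: [-0.0, 0.991, 0.133, 0.0]
wrist_force: [-0.4, 0.1, 0.2]
opening: -0.0001
finger_force: 0.0
```

>>> arm_command(series=[[0,0,0,0,0,0,-1],[0,0,0,0,0,0,-1],[0,0,0,0,0,0,-1],[0,0,0,0,0,0,-1],[0,0,0,0,0,0,-1],[0,0,0,0,0,0,-1],[0,0,0,0,0,0,-1],[0,0,0,0,0,0,-1]])

```text
t: 16.85
position: [0.524, 0.0449, 0.1908]
eef_rot: [-0.0, 0.991, 0.132, -0.0]
wrist_force: [0.9, 0.4, -0.7]
opening: 0.0001
finger_force: 0.0
```

```bash
python3 - <<'E'
from h import *
t=get_image('top');s=get_image('scene'); save(s,'s6.png'); S=sense(); print(S['t'],inbox(S['position']),S['wrist_force'])
a=[]
for im,r,c in((s,130,330),(t,140,190)):
    k=cv2.resize(im['pixels'][r:r+120,c:c+130,::-1],None,fx=3,fy=3,interpolation=cv2.INTER_CUBIC)
    for q,col in (([(-.087,-.0605),(.087,-.0605),(.087,.0585),(-.087,.0585)],(0,255,0)),([(-.107,0),(-.055,-.081),(.055,-.081),(.107,0)],(255,255,0))):
        for x,y in q:
            u=(proj(im,T(BOX,[x,y,.055 if col[0]==0 else .061]))-[c,r]+.5)*3; cv2.circle(k,(int(u[0]),int(u[1])),3,col,1)
    a.append(k)
cv2.imwrite('pics/a7.png',np.hstack(a))
E
```

```text
16.95 [-0.05512764 -0.08138342  0.21440959] [-0.3027574  -0.27381291 -0.06089933]
```

View pics/a7.png

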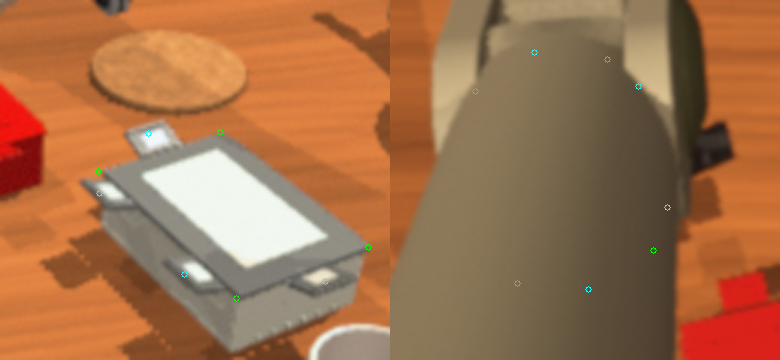

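The lid is shut with all four tabs up, and the predicted pads fall on the tabs within about 3 mm. Now tab 2.

>>> arm_command(series=[[0,-3,45,0,0,0,-1],[0,-3,90,0,0,0,-1],[0,-3,130,0,0,0,-1],[0,-3,142,0,0,0,-1],[0,-3,150,0,0,0,-1],[0,-3,157,0,0,0,-1],[0,-3,164,0,0,0,-1],[0,-3,170,0,0,0,-1]])

```text
t: 17.75
position: [0.5242, 0.0478, 0.0217]
eef_rot: [-0.0, 0.991, 0.131, 0.001]
wrist_force: [-0.3, -1.2, -0.1]
opening: -0.0001
finger_force: 0.0
```

>>> arm_command(series=[[0,0,4,0,0,0,-1],[0,0,8,0,0,0,-1],[0,0,8,0,0,0,-1]])

```text
t: 18.05
position: [0.5232, 0.048, 0.0126]
eef_rot: [-0.0, 0.991, 0.132, -0.0]
wrist_force: [-0.1, 0.3, 0.0]
opening: 0.0001
finger_force: 0.0
```

>>> arm_command(series=[[0,0,-30,0,0,0,-1],[0,0,-60,0,0,0,-1],[40,0,-60,0,0,0,-1],[80,0,-60,0,0,0,-1],[110,0,-60,0,0,0,-1],[110,0,-60,0,0,0,-1]])

```text
t: 18.65
position: [0.6335, 0.0783, 0.0732]
eef_rot: [-0.0, 0.991, 0.132, 0.002]
wrist_force: [-0.8, -0.4, 0.5]
opening: 0.0003
finger_force: 0.0
```

```bash
cat > tabs.py <<'E'
from h import *
s=get_image('scene'); S=sense(); print(S['t'],S['position'],inbox(S['position']),S['wrist_force'])
b=cv2.imread('pics/s6.png')[:,:,::-1].astype(int); d=np.abs(s['pixels'].astype(int)-b).sum(2)
# pixel centres of the tabs when up, from the crop a7
for n,(x,y) in dict(t1=(155,138),t2=(110,195),t3=(195,272),t4=(322,278)).items():
    c,r=330+x//3,130+y//3; print(n,'diff',d[r-2:r+3,c-3:c+4].mean().round(),'now',s['pixels'][r-1:r+2,c-2:c+3].mean((0,1)).round(),'was',b[r-1:r+2,c-2:c+3].mean((0,1)).round())
print([(round(q['confidence'],2),np.round(q['position']).tolist()) for q in look_for('scene','tab_1')])
E
python3 tabs.py
```

```text
18.7 [0.63068037 0.07725388 0.07271015] [ 0.056325   -0.07791331  0.09631015] [-1.1284975  -0.01772234 -0.96762955]
t1 diff 527.0 now [59. 56. 55.] was [240. 246. 249.]
t2 diff 244.0 now [117. 100.  84.] was [193. 196. 186.]
t3 diff 10.0 now [232. 238. 229.] was [229. 235. 227.]
t4 diff 69.0 now [234. 239. 223.] was [223. 215. 191.]
[(0.69, [200.0, 370.0]), (0.64, [181.0, 184.0]), (0.61, [181.0, 326.0]), (0.59, [179.0, 288.0]), (0.58, [144.0, 292.0]), (0.48, [157.0, 278.0])]
```

>>> arm_command(series=[[-1,1,22,0,0,0,-1],[-1,1,32,0,0,0,-1],[-1,1,40,0,0,0,-1],[-1,1,47,0,0,0,-1],[-1,1,54,0,0,0,-1],[-1,1,60,0,0,0,-1],[-1,1,60,0,0,0,-1]])

```text
t: 19.45
position: [0.6284, 0.0756, 0.0119]
eef_rot: [-0.0, 0.991, 0.132, -0.0]
wrist_force: [-0.6, -0.6, 0.4]
opening: -0.0002
finger_force: 0.0
```

>>> arm_command(series=[[0,0,-40,0,0,0,-1],[10,-10,-75,0,0,0,-1],[34,-45,-75,0,0,0,-1],[54,-81,-75,0,0,0,-1],[54,-81,-75,0,0,0,-1],[54,-81,-60,0,0,0,-1]])

```text
t: 20.05
position: [0.6609, 0.1696, 0.074]
eef_rot: [-0.001, 0.991, 0.133, 0.002]
wrist_force: [0.8, -0.4, -0.9]
opening: -0.0003
finger_force: 0.0
```

```bash
python3 tabs.py
```

```text
20.1 [0.65874839 0.16741536 0.0702636 ] [0.10691579 0.00182049 0.0938636 ] [-1.42897339 -1.29073151 -2.19393676]
t1 diff 3.0 now [241. 246. 249.] was [240. 246. 249.]
t2 diff 247.0 now [115.  98.  83.] was [193. 196. 186.]
t3 diff 340.0 now [91. 89. 82.] was [229. 235. 227.]
t4 diff 62.0 now [232. 237. 221.] was [223. 215. 191.]
[(0.7, [174.0, 379.0]), (0.67, [180.0, 330.0]), (0.58, [224.0, 396.0]), (0.57, [144.0, 294.0]), (0.52, [200.0, 371.0]), (0.52, [225.0, 439.0]), (0.51, [225.0, 206.0]), (0.4, [176.0, 220.0])]
```

Tabs 2 and 3 now show on the box's side, at (200,371) and (224,396). Now tab 4.

>>> arm_command(series=[[1,2,20,0,0,0,-1],[1,2,29,0,0,0,-1],[1,2,37,0,0,0,-1],[1,2,45,0,0,0,-1],[1,2,52,0,0,0,-1],[1,2,58,0,0,0,-1],[1,2,58,0,0,0,-1]])

```text
t: 20.85
position: [0.6603, 0.1659, 0.0137]
eef_rot: [0.0, 0.991, 0.132, -0.001]
wrist_force: [-0.3, -0.2, -0.1]
opening: -0.0003
finger_force: 0.0
```

>>> arm_command(series=[[0,0,-40,0,0,0,-1],[0,0,-80,0,0,0,-1],[-50,0,-80,0,0,0,-1],[-100,0,-80,0,0,0,-1],[-150,0,-80,0,0,0,-1],[-200,0,-80,0,0,0,-1],[-215,0,-80,0,0,0,-1],[-215,0,-60,0,0,0,-1]])

```text
t: 21.65
position: [0.4517, 0.1093, 0.0767]
eef_rot: [-0.0, 0.991, 0.132, 0.001]
wrist_force: [1.1, 0.7, 0.2]
opening: 0.0001
finger_force: 0.0
```

```bash
python3 tabs.py
```

```text
21.7 [0.45222213 0.10972046 0.07358543] [-1.07509541e-01 -6.94867249e-05  9.71854348e-02] [ 0.61677563  0.0580584  -1.41807817]
t1 diff 6.0 now [239. 244. 247.] was [240. 246. 249.]
t2 diff 251.0 now [113.  96.  81.] was [193. 196. 186.]
t3 diff 345.0 now [89. 87. 81.] was [229. 235. 227.]
t4 diff 258.0 now [97. 94. 87.] was [223. 215. 191.]
[(0.73, [224.0, 434.0]), (0.66, [178.0, 330.0]), (0.62, [147.0, 179.0]), (0.6, [180.0, 185.0]), (0.56, [225.0, 398.0]), (0.51, [173.0, 380.0]), (0.43, [177.0, 221.0])]
```

>>> arm_command(series=[[0,0,22,0,0,0,-1],[0,0,32,0,0,0,-1],[0,0,40,0,0,0,-1],[0,0,48,0,0,0,-1],[0,0,55,0,0,0,-1],[0,0,61,0,0,0,-1],[0,0,61,0,0,0,-1]])

```text
t: 22.45
position: [0.4536, 0.1097, 0.0132]
eef_rot: [0.0, 0.991, 0.132, -0.0]
wrist_force: [-0.4, 0.8, 0.7]
opening: -0.0
finger_force: 0.0
```

>>> arm_command(series=[[0,0,-40,0,0,0,-1],[0,0,-80,0,0,0,-1],[0,40,-120,0,0,0,-1],[0,80,-140,0,0,0,-1],[0,120,-140,0,0,0,-1],[0,160,-140,0,0,0,-1],[0,160,-140,0,0,0,-1],[0,160,-140,0,0,0,-1]])

```text
t: 23.25
position: [0.4952, -0.0456, 0.154]
eef_rot: [-0.0, 0.991, 0.13, 0.0]
wrist_force: [-0.8, 0.3, -0.6]
opening: -0.0
finger_force: 0.0
```

```bash
python3 tabs.py; python3 - <<'E'
from h import *
s=get_image('scene'); t=get_image('top')
for n,im in(('scene',s),('top',t)):
    print(n,{k:proj(im,T(BOX,q)).round()[::-1].tolist() for k,q in dict(t1up=[-.102,0,.059],t1dn=[-.0895,0,.038],t2dn=[-.055,-.063,.038],t3dn=[.055,-.063,.038],t4dn=[.09,0,.038],t2up=[-.055,-.075,.059],t3up=[.055,-.075,.059],t4up=[.102,0,.059],lid=[0,0,.055]).items()})
    for l in('tab_1','lid'): print(l,[(round(q['confidence'],2),np.round(q['position']).tolist()) for q in look_for(n,l)])
E
```

```text
23.3 [ 0.49505045 -0.04438709  0.15384097] [-0.10631452 -0.16001314  0.17744097] [-0.25319316 -0.10903931 -0.80400875]
t1 diff 333.0 now [203. 116.  60.] was [240. 246. 249.]
t2 diff 248.0 now [115.  98.  83.] was [193. 196. 186.]
t3 diff 355.0 now [86. 84. 77.] was [229. 235. 227.]
t4 diff 254.0 now [98. 95. 88.] was [223. 215. 191.]
[(0.72, [222.0, 395.0]), (0.7, [225.0, 434.0]), (0.63, [142.0, 294.0]), (0.57, [162.0, 160.0]), (0.56, [180.0, 182.0]), (0.49, [146.0, 180.0]), (0.46, [180.0, 292.0]), (0.44, [199.0, 368.0]), (0.42, [175.0, 222.0])]
scene {'t1up': [176.0, 380.0], 't1dn': [185.0, 382.0], 't2dn': [200.0, 369.0], 't3dn': [227.0, 397.0], 't4dn': [227.0, 431.0], 't2up': [194.0, 365.0], 't3up': [221.0, 393.0], 't4up': [223.0, 436.0], 'lid': [199.0, 406.0]}
tab_1 [(0.62, [226.0, 434.0]), (0.62, [176.0, 222.0]), (0.61, [224.0, 396.0]), (0.58, [157.0, 277.0]), (0.5, [147.0, 181.0]), (0.45, [178.0, 290.0]), (0.42, [182.0, 185.0]), (0.28, [200.0, 408.0])]
lid [(0.85, [164.0, 307.0]), (0.77, [164.0, 198.0]), (0.74, [203.0, 410.0])]
top {'t1up': [234.0, 255.0], 't1dn': [230.0, 256.0], 't2dn': [211.0, 276.0], 't3dn': [172.0, 267.0], 't4dn': [165.0, 241.0], 't2up': [209.0, 280.0], 't3up': [169.0, 270.0], 't4up': [159.0, 238.0], 'lid': [196.0, 247.0]}
tab_1 [(0.66, [271.0, 436.0]), (0.63, [267.0, 404.0]), (0.55, [342.0, 444.0]), (0.51, [308.0, 464.0]), (0.44, [171.0, 267.0]), (0.41, [211.0, 275.0])]
lid [(0.78, [305.0, 423.0]), (0.58, [198.0, 249.0])]
```

```bash
python3 -c "
from cell import *
print(job_done())"
```

```text
the job is handed in; nothing more can be done
None
```

I handed the job in after about 23 s of robot time: the round piece is in the smaller compartment, the lid is shut and all four tabs look snapped down in the camera images, but the system returned no verdict.

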